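# Shutter and latch the hot calibrator

### The job

One of the two bench calibrators still has a glowing orange well: with your fingertips only, gently push its shutter fully home over the glowing well by the red fin, and then swing its brass latch arm round by the yellow paddle until it lies fully closed across the slide behind the fin. Only push: do not pinch the fin or the paddle, and do not disturb the other calibrator or the loose steel cap, brass insert and standing torch.

Things in the scene. Friction and masses are not known exactly. Their poses are not given: they have to be found in the camera images.
- hot: the one to close: fixed bench calibrator, black, 200 x 260 x 120 mm high (x, y, z), grey deck on top, yaw within 0.4 rad. Origin: centre of underside, z up. In its frame: round well 40 mm across at (0, +45), GLOWING ORANGE; two shutter rails along y at x = +-37, 10 wide, tops at z = 130; end stop at y = +85, same height. Steel shutter with red fin, brass latch arm with yellow paddle
- cold: the one to leave alone: same build as hot: fixed bench calibrator, black, 200 x 260 x 120 mm high (x, y, z), grey deck on top, yaw within 0.4 rad. Origin: centre of underside, z up. In its frame: round well 40 mm across at (0, +45), dark (black); two shutter rails along y at x = +-37, 10 wide, tops at z = 130; end stop at y = +85, same height. Steel shutter with red fin, brass latch arm with yellow paddle
- hot_shutter (a joint): slide of hot's shutter in m: 0 = fully home against its stop, plate centred over the well; grows as it opens towards hot's -y; starts 0.060 to 0.080, stop at 0.085. Stays where left; about 1.5 N to move. The plate is 62 x 60 mm, 5 mm thick, top at z = 127 mm
- hot_fin (a point): centre of the red upright fin on hot's shutter: 30 mm wide along hot's x, 6 mm thick along hot's y, from z = 127 to 160 mm over the bench (this point at 143.5). In hot's frame it lies at (0, 21 mm - shutter value). Push it towards hot's +y to close
- hot_latch (a joint): hinge of hot's latch arm in rad, vertical axis: 0 = fully closed, at its stop, arm pointing to hot's -x across the slide just behind (-y of) the home fin; grows anticlockwise seen from above as it opens; starts 1.3 to 1.6, where the arm points roughly to hot's -y. Stays where left; about 0.1 N m to move (1 to 2 N at the paddle). Closing swings the paddle first to -x, then to +y
- hot_pivot (a point): hot's latch pivot axis, at (+70, 0) mm in hot's frame, z = 134 mm (underside of the arm). The brass arm is 12 mm wide, z = 134 to 144 mm, and reaches 103 mm out from the axis; it passes above the rails
- hot_paddle (a point): centre of the yellow upright paddle near the end of hot's latch arm, 90 mm from the pivot axis: 26 mm long along the arm, 10 mm thick across it, z = 144 to 168 mm (this point at 156)
- cold_fin (a point): centre of the red fin of cold's shutter, same build as hot's; must stay where it is
- cold_paddle (a point): centre of the yellow paddle of cold's latch, same build as hot's; must stay where it is
- cap: loose knurled steel cap, 38 mm across, 30 mm high, standing on hot's deck near its -x +y corner; origin: centre of its underside
- insert: loose brass insert, 32 mm across, 55 mm high, standing on cold's deck near its -x +y corner; origin: centre of its underside
- torch: loose black torch standing on end on the bench beyond the calibrators, 36 mm across at the foot, 130 mm high; origin: centre of its underside

How it is judged:
On the way, in this order (a step that is already met when the one before it is completed fails the run):
1. hot's shutter is fully home while its latch is still open (value of joint hot_shutter below 0.005 m and value of joint hot_latch above 0.6 rad), for 0.1 s.
2. hot's latch is swung closed behind the home shutter (value of joint hot_shutter below 0.005 m and value of joint hot_latch below 0.1 rad), for 0.1 s.
At the end, for the whole second after the job is handed in: hot's shutter within 5 mm of fully home and its latch within 0.1 rad of fully closed; the cap, insert, torch and the cold calibrator's fin and paddle all within 15 mm of where they started (all of step 2 and distance of each of cap, insert, torch, cold_fin, cold_paddle from where it was at the start of the episode below 0.015 m); the robot touches nothing.
It fails at once if the other calibrator's shutter or latch is moved (15 mm) (distance of any of cold_fin, cold_paddle from where it was at the start of the episode above 0.015 m).
It fails at once if the cap, insert or torch is lifted, carried, shifted (15 mm) or tipped (distance of any of cap, insert, torch from where it was at the start of the episode above 0.015 m or angle between any of cap, insert, torch's own z axis and vertical above 0.4 rad).
It fails at once if the shutter or latch is pushed roughly (over 40 N) (contact force between the fingers and hot_shutter above 40 N or contact force between the fingers and hot_latch above 40 N).
It fails at once if the fin or the paddle is pinched (fingers press both of its faces at once) ((contact force between the fingers and hot_shutter_c0 above 2 N and contact force between the fingers and hot_shutter_c1 above 2 N) or (contact force between the fingers and hot_latch_c0 above 2 N and contact force between the fingers and hot_latch_c1 above 2 N)).
It also fails if it takes over 51 s, if anything falls off the work surface, if the arm or the gripper's body presses on something with over 40 N, if the wrist force passes 120 N, or if a joint passes its speed limit or range.

### The arm

A 7-joint arm with a two-finger parallel gripper is mounted at the origin on the work surface. World frame = base frame: x ahead of the robot, y to its left, z up, the work surface at z = 0. Lengths are in m, angles in rad, forces in N, time in s.
With the tool pointing down it reaches from about 0.425 to 0.95 m from the base axis. Payload 16.7 kg.
Tool frame: the origin (TCP) lies midway between the tips of the shut fingers; the grasp point (between the pads) lies 19 mm behind it; z points along the fingers, y is the line along which they close (so a half turn about z gives the same grasp; the last joint's range is limited). The gripper opens to 94 mm and grips with 3 to 60 N. Pads are 16 mm wide; open, the fingers measure 119 mm over their backs; the gripper's body (75 mm by 177 mm) begins 78 mm behind the grasp point.
Start: joints at [1.113, 0.426, 0.074, 1.606, -0.034, 1.111, -0.067], TCP at [0.205, -0.643, 0.176] pointing down, gripper open.
Joint ranges: [-2.85, 2.85], [-0.5, 2.14], [-1.23, 1.37], [0.21, 2.46], [-1.02, 4.16], [0.16, 2.05], [-2.73, 2.73]. Speed limits (rad/s): [1.89, 1.89, 2.39, 2.39, 3.01, 3.01, 3.01].

### API

Orientations are given as a rotation vector (axis times angle).
In Python, from plant import manip gives the robot as it stands. The module is installed in compiled form; this text tells all that it offers.
- The arm moves only by the shell command python3 -m pendant 'ROWS'. ROWS is JSON, a list of rows, each an object of numbers: "rx", "ry", "rz": the turn, a rotation vector about the tool's x, y, z scaled (see below); "tx", "ty", "tz": the shift along the tool's x, y, z scaled (see below); "gripper": the opening, from -1 (shut) to 1 (fully open). A call has 1 to 20 rows; each row is the pose to reach, as a shift and turn from the pose commanded when the call began, along the tool's axes at that moment, turning the shorter way round; what a row does not reach only later rows make up. The controller multiplies each number of a shift by 0.12 m and each number of a turn by 360 degrees. A row lasts 1/12 s, in which the tool goes at most 41.7 mm and 7.16 degrees, less where a joint would pass 70% of its speed; a pose out of reach is approached as far as the arm can. A call with a number of a shift or a turn outside -1 to 1 is refused whole. A call with a gripper value outside its range is refused whole. The fingers move at their own pace and stop on an object; the grip force is fixed at half the most. Time passes only in rows, so rows that repeat a pose let the fingers close. It gives the time, the measured TCP pose, the force, the opening and the grip force at its end, in the units of the state.
- manip.observe(): the state, without advancing time (a new reading comes with each control period).
- manip.get_image(name): name is "scene" or "top" or "wrist"; returns a dict with "pixels" (420x560x3 uint8, red, green, blue), "K" (3x3 intrinsics, pixels), "D" ([k1, k2, p1, p2, k3] as OpenCV has them; the pictures are not rectified), "origin" and "rotation" of the camera in the world. Camera axes: x right, y up, looking along -z (the intrinsics and any distortion apply to the point x, -y, -z); pixel columns grow to the right and rows downward; lengths in m; the calibration is good to about 2 mm. A picture is of the moment at which its call begins. There is no depth.
- manip.finish_job(): hands the job in; it is judged then, once.
Trained networks look in a picture, given as the dict that the camera call returned (one of the last four; its "shot" number tells which), for a name from the list of things; names that differ only in an ending like _2 or _b are one class to them, and where a whole thing is asked for, a point or a joint stands for the part that bears it (a point fixed in the world has none). Each returns a list of dicts, best first, with "confidence" (0 to 1); they miss things now and then, are a little off and sometimes report something else, mostly with a low value. They report only what shows in the picture. A call takes as long as a camera call.
- manip.find_in(picture, query): "location" ([x, y, z] in m, in world coordinates, good to about 4 mm: the middle of the surface that is visible of it).
The state is a dict: "time": time; "joint_pos": joint angles; "qvel": joint speeds; "joint_torque": joint torques, N m; "tool_pos": TCP position; "eef_rot": TCP orientation; "force": force on the tool from outside, world axes, zero at the start; "ft_torque": the same for the moment, N m; "opening": opening from 0.0 (shut) to 1.0 (fully open); "grasp_force": force on a finger pad.
Only numpy, scipy, OpenCV 4.12 (cv2) and the standard library are available. Lean on these libraries where they do the work, as an engineer would, in place of code of your own. Each camera call takes 0.05 s, during which the arm holds its last target. There are 200 camera calls.

## Working session

There is one attempt and no reset: what is moved stays moved. The work goes in short steps, Python scripts to look and compute and a shell command to move; the robot and the scene stay as the last step left them, time stands still between calls to the robot, and variables do not carry over. Pictures are saved under pics/ and viewed, at most 15 in all, crops included, and the job is handed in when it is done.

```bash
mkdir -p pics
python3 - <<'E'
from plant import manip
import cv2,numpy as np
s=manip.observe();print(s['time'],s['tool_pos'],s['eef_rot'],s['opening'],s['force'])
for n in ['scene','top']:
    p=manip.get_image(n);cv2.imwrite(f'pics/{n}0.png',p['pixels'][:,:,::-1])
    print(n,p['origin'],np.round(p['rotation'],3).tolist(),p['K'].tolist() if hasattr(p['K'],'tolist') else p['K'],p['D'])
    for q in ['hot','cold','hot_fin','hot_paddle','hot_pivot','hot_shutter','hot_latch','cap','insert','torch','cold_fin','cold_paddle']:
        print(q,[(np.round(d['location'],3).tolist(),round(d['confidence'],2)) for d in manip.find_in(p,q)][:3])
E
```

```text
0.0 [ 0.2049606  -0.64262059  0.17549279] [-3.10299026e+00 -4.82958642e-01  4.71441875e-04] 1.0046871944071096 [ 0.59841925  0.72624092 -0.07106517]
scene [ 1.25576371 -0.11074494  0.83814252] [0.652, 0.493, 1.272] [[526.4373011287562, 0.0, 289.3706044655972], [0.0, 526.4373011287562, 212.26216287100726], [0.0, 0.0, 1.0]] [-0.02254594  0.          0.          0.          0.        ]
hot [([0.565, -0.202, 0.125], 0.56)]
cold [([0.577, 0.202, 0.117], 0.56)]
hot_fin [([0.499, -0.23, 0.123], 0.76), ([0.432, -0.114, 0.139], 0.56)]
hot_paddle [([0.564, -0.256, 0.144], 0.65)]
hot_pivot [([0.57, -0.257, 0.144], 0.9)]
hot_shutter [([0.498, -0.227, 0.124], 0.8)]
hot_latch [([0.566, -0.263, 0.141], 0.75)]
cap [([0.43, -0.111, 0.142], 0.61)]
insert []
torch [([0.782, 0.141, 0.074], 0.64), ([0.565, -0.202, 0.124], 0.23)]
cold_fin [([0.513, 0.204, 0.126], 0.87)]
cold_paddle [([0.587, 0.166, 0.147], 0.95)]
top [0.56125148 0.03967252 0.87504959] [0.063, -0.013, -1.556] [[411.2531307063332, 0.0, 280.4435883829217], [0.0, 411.2531307063332, 212.60601493951742], [0.0, 0.0, 1.0]] [-0.12621991  0.          0.          0.          0.        ]
hot [([0.497, -0.19, 0.121], 0.93)]
cold [([0.508, 0.212, 0.122], 0.88), ([0.507, 0.207, 0.127], 0.66)]
hot_fin [([0.496, -0.231, 0.126], 0.74), ([0.434, 0.281, 0.166], 0.31)]
hot_paddle [([0.569, -0.241, 0.145], 0.57)]
hot_pivot [([0.564, -0.238, 0.143], 0.74)]
hot_shutter [([0.495, -0.227, 0.131], 0.64)]
hot_latch [([0.565, -0.236, 0.147], 0.6)]
cap [([0.42, -0.11, 0.146], 0.71)]
insert [([0.435, 0.28, 0.166], 0.83)]
torch [([0.762, 0.141, 0.1], 0.76)]
cold_fin [([0.497, -0.188, 0.124], 0.7), ([0.506, 0.208, 0.132], 0.59)]
cold_paddle [([0.579, 0.186, 0.142], 0.57)]
```

View pics/scene0.png

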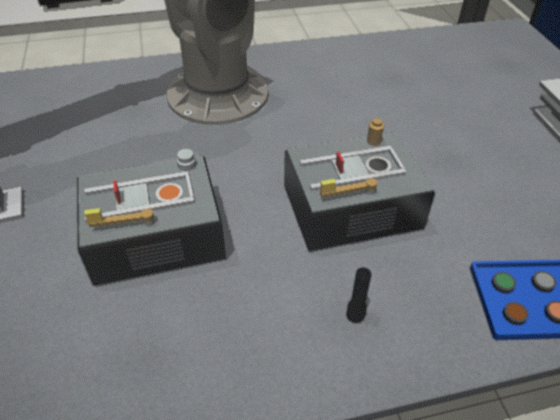

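View pics/top0.png

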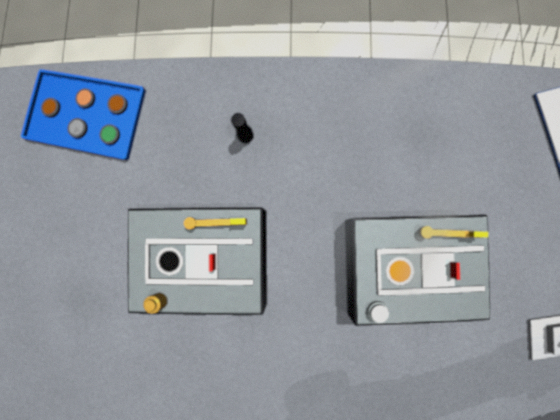

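The scene view shows the glowing well at about (168,192) on the left box. In the top view, hot is the right box: well (400,271), fin (456,271), pivot (427,232), paddle (481,234) and cap (379,313). Next I'll triangulate these for precise positions.

```bash
cat > h.py <<'E'
import cv2,numpy as np
from scipy.spatial.transform import Rotation as R
def ray(p,uv):
    K,D=np.array(p['K']),np.array(p['D'])
    n=cv2.undistortPoints(np.array([[uv]],float),K,D)[0,0]
    r=np.array(p['rotation']); M=R.from_rotvec(r).as_matrix() if r.shape==(3,) else r
    return np.array(p['origin']),M@np.array([n[0],-n[1],-1])
def onz(p,uv,z):
    o,d=ray(p,uv);return o+d*(z-o[2])/d[2]
def blob(p,lo,hi,box):
    h=cv2.cvtColor(p['pixels'],cv2.COLOR_RGB2HSV);m=cv2.inRange(h,np.array(lo),np.array(hi))
    k=np.zeros_like(m);x0,y0,x1,y1=box;k[y0:y1,x0:x1]=m[y0:y1,x0:x1]
    ys,xs=np.nonzero(k);return (xs.mean(),ys.mean(),len(xs),xs.min(),xs.max(),ys.min(),ys.max())
E
python3 - <<'E'
from h import *
from plant import manip
t=manip.get_image('top');s=manip.get_image('scene')
big=cv2.resize(t['pixels'][195:345,330:510],None,fx=4.4,fy=4,interpolation=cv2.INTER_CUBIC)
big=cv2.resize(t['pixels'][195:345,330:510],None,fx=4,fy=4,interpolation=cv2.INTER_CUBIC)
cv2.imwrite('pics/hot_top.png',big[:,:,::-1])
w=blob(t,(5,140,120),(18,255,255),(380,250,420,292));print('well',np.round(w,1),onz(t,w[:2],.12))
w=blob(s,(3,140,120),(18,255,255),(150,175,190,205));print('well s',np.round(w,1),onz(s,w[:2],.12))
for n,p,b in(('t',t,(445,255,470,285)),('s',s,(105,175,128,210))):
    w=blob(p,(170,120,60),(180,255,255),b);print('fin',n,np.round(w,1),onz(p,w[:2],.15))
for n,p,b in(('t',t,(465,222,495,245)),('s',s,(80,203,108,226))):
    w=blob(p,(25,150,80),(33,255,255),b);print('pad',n,np.round(w,1),onz(p,w[:2],.16))
E
```

```text
well [401.4 272.1 181.  390.  408.  261.  280. ] [ 0.49123131 -0.15981929  0.12      ]
well s [168.9 191.7 179.  160.  178.  186.  198. ] [ 0.49049101 -0.15575351  0.12      ]
fin t [453.1 270.4  21.  451.  456.  263.  276. ] [ 0.49745616 -0.24555939  0.15      ]
fin s [117. 194.   2. 117. 117. 192. 196.] [ 0.50761226 -0.24808782  0.15      ]
pad t [479.4 234.   75.  472.  487.  232.  236. ] [ 0.56245294 -0.28964     0.16      ]h.py:13: RuntimeWarning: Mean of empty slice.
  ys,xs=np.nonzero(k);return (xs.mean(),ys.mean(),len(xs),xs.min(),xs.max(),ys.min(),ys.max())
  ret = ret.dtype.type(ret / rcount)
Traceback (most recent call last):
  File "h.py", line 13, in blob
    ys,xs=np.nonzero(k);return (xs.mean(),ys.mean(),len(xs),xs.min(),xs.max(),ys.min(),ys.max())
                                                            ~~~~~~^^
ValueError: zero-size array to reduction operation minimum which has no identity
```

View pics/hot_top.png

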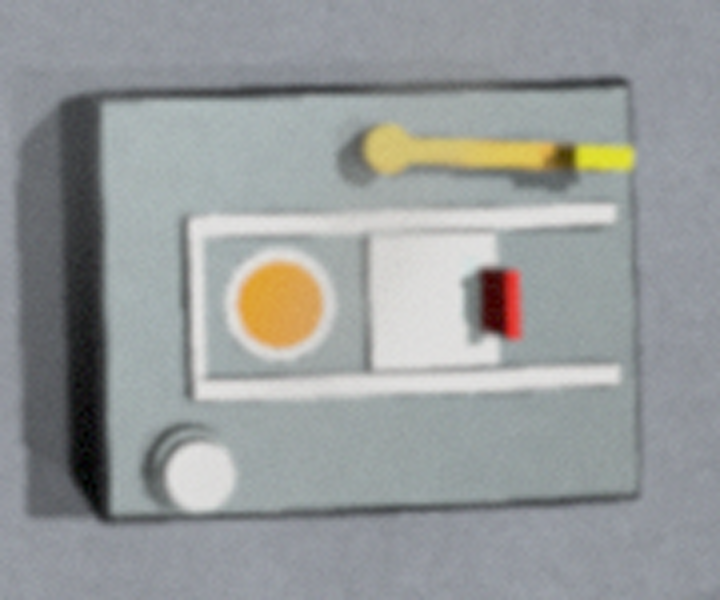

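The crop shows these points, in crop pixels: deck corners at about (103,101), (630,85), (640,495) and (107,518), well ring (279,305), fin top (513,305), pivot (387,149), paddle top (605,158). Next I'll fit the hot frame to them.

Run:
```python
from h import *
from plant import manip
t=manip.get_image('top')
f=lambda x,y,z:onz(t,(330+(x+.5)/4-.5,195+(y+.5)/4-.5),z)[:2]
# image->hot pts
P=[((103,101),.12,(100,130)),((630,85),.12,(100,-130)),((640,495),.12,(-100,-130)),((107,518),.12,(-100,130)),((279,305),.121,(0,45)),((387,149),.144,(70,0))]
W=np.array([f(*a,z) for a,z,_ in P]);H=np.array([c for *_,c in P])/1e3
Hc=H-H.mean(0);Wc=W-W.mean(0)
th=np.arctan2((Hc[:,0]*Wc[:,1]-Hc[:,1]*Wc[:,0]).sum(),(Hc*Wc).sum())
Rm=np.array([[np.cos(th),-np.sin(th)],[np.sin(th),np.cos(th)]]);o=W.mean(0)-Rm@H.mean(0)
print('yaw',th,'o',o,'res mm',np.round((W-o-H@Rm.T)*1e3,1).tolist())
inv=lambda w:np.round((w-o)@Rm*1e3,1)
print('fin',inv(f(513,305,.16)),'pad',inv(f(605,158,.168)),'armmid',inv(f(480,153,.144)),'cap',inv(f(200,476,.15)))
s=manip.observe();M=R.from_rotvec(s['eef_rot']).as_matrix();print(np.round(M,3).tolist(),s['tool_pos'])
```

```text
yaw 0.03669446900153272 o [ 0.49554498 -0.20118963] res mm [[-4.7, -6.2], [-3.6, 4.0], [4.4, 4.4], [4.3, -3.2], [-0.3, 0.5], [-0.1, 0.4]]
fin [  0.1 -49.1] pad [ 63.5 -89.8] armmid [ 67.  -42.3] cap [-71.7  89.7]
[[0.953, 0.304, -0.0], [0.304, -0.953, 0.0], [-0.0, -0.0, -1.0]] [ 0.20506986 -0.64305643  0.17614098]
```

```bash
python3 -m pendant '[{"tz":-0.2,"gripper":-1},{"tx":0.2,"ty":-0.13,"tz":-0.37,"gripper":-1},{"tx":0.5,"ty":-0.32,"tz":-0.37,"gripper":-1},{"tx":0.81,"ty":-0.51,"tz":-0.37,"gripper":-1}]'
python3 -m pendant '[{"tx":0.27,"ty":-0.17,"gripper":-1},{"tx":0.54,"ty":-0.34,"gripper":-1},{"tx":0.81,"ty":-0.51,"gripper":-1}]'
python3 -m pendant '[{"tx":0.27,"ty":-0.17,"gripper":-1},{"tx":0.54,"ty":-0.34,"gripper":-1},{"tx":0.81,"ty":-0.51,"gripper":-1}]'
python3 -m pendant '[{"tx":0.2,"ty":-0.12,"rz":0.012,"gripper":-1},{"tx":0.4,"ty":-0.25,"rz":0.025,"gripper":-1},{"tx":0.6,"ty":-0.38,"rz":0.043,"gripper":-1},{"tx":0.81,"ty":-0.51,"rz":0.043,"gripper":-1},{"tx":0.81,"ty":-0.51,"rz":0.043,"gripper":-1},{"tx":0.81,"ty":-0.51,"rz":0.043,"gripper":-1}]'
cat >> h.py <<'E'
o=np.array([.4955,-.2012]);th=.037
def hot(xy):
    c,s=np.cos(th),np.sin(th);d=np.array(xy)-o
    return np.round(np.array([c*d[0]+s*d[1],-s*d[0]+c*d[1]])*1e3,1)
E
python3 - <<'E'
from h import *
from plant import manip
s=manip.observe();M=R.from_rotvec(s['eef_rot']).as_matrix();print(s['time'],hot(s['tool_pos'][:2]),s['tool_pos'][2],np.arctan2(M[1,0],M[0,0]),M[:,2],s['opening'],s['force'])
for n in ['top','wrist']:
  p=manip.get_image(n);cv2.imwrite(f'pics/{n}1.png',p['pixels'][:,:,::-1])
E
```

```text
1.45 [-306.6 -430.8] 0.17614097710649057 0.30868210842913846 [-2.62266784e-05  6.52241961e-05 -9.99999998e-01] 1.0007901438436169 [-0.48778187  0.22847319 -0.39369377]invalid input at $[0]: expected keys rx, ry, rz, tx, ty, tz, gripper
invalid input at $[0]: expected keys rx, ry, rz, tx, ty, tz, gripper
invalid input at $[0]: expected keys rx, ry, rz, tx, ty, tz, gripper
invalid input at $[0]: expected keys rx, ry, rz, tx, ty, tz, gripper
```

View pics/wrist1.png

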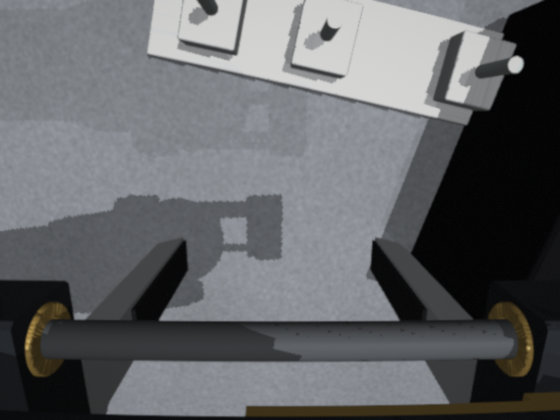

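The move was refused because every row needs all the keys. The wrist view shows a switch board ahead, near the top of the picture, so I'll lift first and then travel.

```bash
python3 -m pendant '[{"rx":0,"ry":0,"rz":0,"tx":0,"ty":0,"tz":-0.3,"gripper":-1},{"rx":0,"ry":0,"rz":0,"tx":0.2,"ty":-0.13,"tz":-0.5,"gripper":-1},{"rx":0,"ry":0,"rz":0,"tx":0.5,"ty":-0.32,"tz":-0.5,"gripper":-1},{"rx":0,"ry":0,"rz":0,"tx":0.81,"ty":-0.51,"tz":-0.5,"gripper":-1}]'
python3 -m pendant '[{"rx":0,"ry":0,"rz":0,"tx":0.27,"ty":-0.17,"tz":0,"gripper":-1},{"rx":0,"ry":0,"rz":0,"tx":0.54,"ty":-0.34,"tz":0,"gripper":-1},{"rx":0,"ry":0,"rz":0,"tx":0.81,"ty":-0.51,"tz":0,"gripper":-1}]'
python3 -m pendant '[{"rx":0,"ry":0,"rz":0,"tx":0.27,"ty":-0.17,"tz":0,"gripper":-1},{"rx":0,"ry":0,"rz":0,"tx":0.54,"ty":-0.34,"tz":0,"gripper":-1},{"rx":0,"ry":0,"rz":0,"tx":0.81,"ty":-0.51,"tz":0,"gripper":-1}]'
python3 -m pendant '[{"rx":0,"ry":0,"rz":0.012,"tx":0.2,"ty":-0.12,"tz":0,"gripper":-1},{"rx":0,"ry":0,"rz":0.025,"tx":0.4,"ty":-0.25,"tz":0,"gripper":-1},{"rx":0,"ry":0,"rz":0.043,"tx":0.6,"ty":-0.38,"tz":0,"gripper":-1},{"rx":0,"ry":0,"rz":0.043,"tx":0.81,"ty":-0.51,"tz":0,"gripper":-1},{"rx":0,"ry":0,"rz":0.043,"tx":0.81,"ty":-0.51,"tz":0,"gripper":-1},{"rx":0,"ry":0,"rz":0.043,"tx":0.81,"ty":-0.51,"tz":0,"gripper":-1}]'
cat > st.py <<'E'
from h import *
from plant import manip
s=manip.observe();M=R.from_rotvec(s['eef_rot']).as_matrix();print('t',s['time'],'hot',hot(s['tool_pos'][:2]),'z',round(s['tool_pos'][2],4),'yaw-th',round(np.arctan2(M[1,0],M[0,0])-th,3),'open',round(s['opening'],3),'F',np.round(s['force'],1))
E
python3 - <<'E'
exec(open('st.py').read())
for n in ['top','wrist']:
  p=manip.get_image(n);cv2.imwrite(f'pics/{n}2.png',p['pixels'][:,:,::-1])
E
```

```text
time: 1.88
tool_pos: [0.2774, -0.5576, 0.2377]
eef_rot: [3.102, 0.479, 0.001]
force: [2.4, 0.0, 0.3]
opening: 0.753
grasp_force: 0.0
time: 2.13
tool_pos: [0.3521, -0.468, 0.2365]
eef_rot: [3.104, 0.483, 0.0]
force: [0.7, -0.3, -0.6]
opening: 0.541
grasp_force: 0.0
time: 2.38
tool_pos: [0.4262, -0.3802, 0.2365]
eef_rot: [3.104, 0.483, 0.001]
force: [-0.4, -0.6, 0.9]
opening: 0.327
grasp_force: 0.0
time: 2.88
tool_pos: [0.5002, -0.2924, 0.2362]
eef_rot: [-3.141, -0.066, -0.0]
force: [0.0, -1.1, -0.0]
opening: -0.0
grasp_force: 0.0
t 2.8833 hot [  1.4 -91.3] z 0.2362 yaw-th 0.005 open -0.0 F [ 0.  -1.1 -0. ]
```

View pics/wrist2.png

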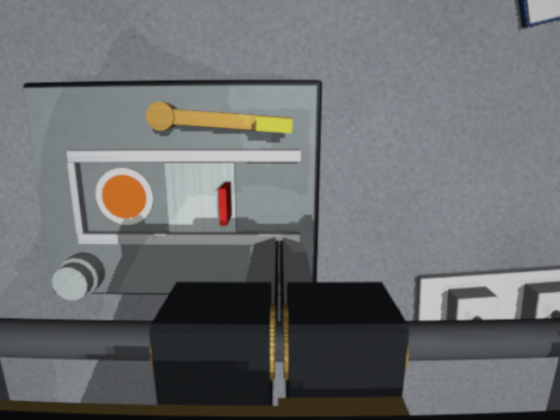

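```bash
python3 -m pendant '[{"rx":0,"ry":0,"rz":0,"tx":-0.01,"ty":0,"tz":0.25,"gripper":-1},{"rx":0,"ry":0,"rz":0,"tx":-0.01,"ty":0,"tz":0.5,"gripper":-1},{"rx":0,"ry":0,"rz":0,"tx":-0.01,"ty":0,"tz":0.7,"gripper":-1},{"rx":0,"ry":0,"rz":0,"tx":-0.01,"ty":0,"tz":0.8,"gripper":-1},{"rx":0,"ry":0,"rz":0,"tx":-0.01,"ty":0,"tz":0.8,"gripper":-1}]'
python3 st.py
python3 -m pendant '[{"rx":0,"ry":0,"rz":0,"tx":0,"ty":-0.06,"tz":0,"gripper":-1},{"rx":0,"ry":0,"rz":0,"tx":0,"ty":-0.12,"tz":0,"gripper":-1},{"rx":0,"ry":0,"rz":0,"tx":0,"ty":-0.16,"tz":0,"gripper":-1},{"rx":0,"ry":0,"rz":0,"tx":0,"ty":-0.20,"tz":0,"gripper":-1},{"rx":0,"ry":0,"rz":0,"tx":0,"ty":-0.23,"tz":0,"gripper":-1},{"rx":0,"ry":0,"rz":0,"tx":0,"ty":-0.26,"tz":0,"gripper":-1},{"rx":0,"ry":0,"rz":0,"tx":0,"ty":-0.29,"tz":0,"gripper":-1},{"rx":0,"ry":0,"rz":0,"tx":0,"ty":-0.32,"tz":0,"gripper":-1}]'; python3 st.py
```

```text
time: 3.4
tool_pos: [0.4961, -0.2943, 0.1379]
eef_rot: [-3.139, -0.058, 0.006]
force: [0.5, 0.7, -0.2]
opening: 0.004
grasp_force: 0.0
t 3.4 hot [ -2.9 -93.1] z 0.1379 yaw-th 0.0 open 0.004 F [ 0.5  0.7 -0.2]
time: 4.07
tool_pos: [0.4966, -0.2552, 0.1403]
eef_rot: [3.141, 0.061, 0.0]
force: [-0.2, -0.3, 0.4]
opening: 0.007
grasp_force: 0.0
t 4.0667 hot [ -0.9 -54. ] z 0.1403 yaw-th 0.002 open 0.007 F [-0.2 -0.3  0.4]
```

```bash
python3 -m pendant '[{"rx":0,"ry":0,"rz":0,"tx":0,"ty":-0.03,"tz":0,"gripper":-1},{"rx":0,"ry":0,"rz":0,"tx":0,"ty":-0.06,"tz":0,"gripper":-1},{"rx":0,"ry":0,"rz":0,"tx":0,"ty":-0.09,"tz":0,"gripper":-1},{"rx":0,"ry":0,"rz":0,"tx":0,"ty":-0.12,"tz":0,"gripper":-1},{"rx":0,"ry":0,"rz":0,"tx":0,"ty":-0.15,"tz":0,"gripper":-1},{"rx":0,"ry":0,"rz":0,"tx":0,"ty":-0.18,"tz":0,"gripper":-1},{"rx":0,"ry":0,"rz":0,"tx":0,"ty":-0.21,"tz":0,"gripper":-1},{"rx":0,"ry":0,"rz":0,"tx":0,"ty":-0.24,"tz":0,"gripper":-1},{"rx":0,"ry":0,"rz":0,"tx":0,"ty":-0.27,"tz":0,"gripper":-1},{"rx":0,"ry":0,"rz":0,"tx":0,"ty":-0.30,"tz":0,"gripper":-1},{"rx":0,"ry":0,"rz":0,"tx":0,"ty":-0.33,"tz":0,"gripper":-1}]'
python3 - <<'E'
exec(open('st.py').read())
p=manip.get_image('wrist');cv2.imwrite('pics/wrist3.png',p['pixels'][:,:,::-1])
E
```

```text
time: 4.98
tool_pos: [0.495, -0.2156, 0.1402]
eef_rot: [-3.141, -0.061, -0.0]
force: [-0.1, -0.2, 0.3]
opening: 0.004
grasp_force: 0.0
t 4.9833 hot [ -1.  -14.4] z 0.1402 yaw-th 0.002 open 0.004 F [-0.1 -0.2  0.3]
```

View pics/wrist3.png

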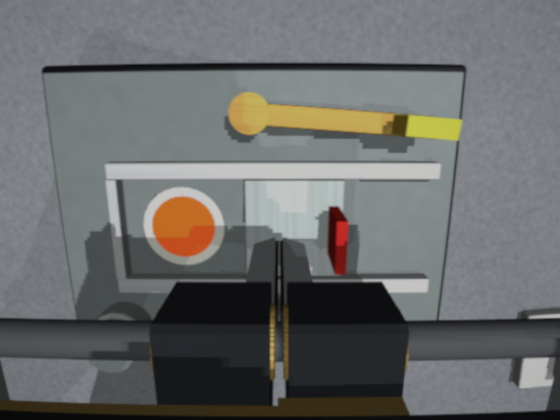

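The shutter has not moved: the fin is still at about (340,240), and the fingers are now on its +y side. I'll check the geometry by projecting my points into the images.

Run:
```python
from h import *
from plant import manip
s=manip.observe();tcp=np.array(s['tool_pos'])
def proj(p,X):
    r=np.array(p['rotation']);M=R.from_rotvec(r).as_matrix()
    c=M.T@(np.array(X)-p['origin']);q=np.array([[[c[0],-c[1],-c[2]]]])
    return cv2.projectPoints(q,np.zeros(3),np.zeros(3),np.array(p['K']),np.array(p['D']))[0].ravel().round(1)
def W(x,y,z):
    c,sn=np.cos(th),np.sin(th);return [o[0]+(c*x-sn*y)/1e3,o[1]+(sn*x+c*y)/1e3,z/1e3]
im={}
for n in ['wrist','top','scene']:
    p=manip.get_image(n);im[n]=p['pixels']
    print(n,p['origin'],'tcp',proj(p,tcp),'fintop',proj(p,W(0,-49,160)),'finbase',proj(p,W(0,-49,127)),'well',proj(p,W(0,45,120)),'pivot',proj(p,W(70,0,144)),'pad',proj(p,W(63.5,-89.8,168)))
a=cv2.resize(im['top'][195:345,330:510],None,fx=2.2,fy=2.2,interpolation=2);b=cv2.resize(im['scene'][130:280,60:240],None,fx=2.2,fy=2.2,interpolation=2)
cv2.imwrite('pics/both4.png',np.hstack([a,b])[:,:,::-1])
```

```text
wrist [ 0.56380035 -0.21189933  0.3489618 ] tcp [279.5 235.6] fintop [345.6 245.7] finbase [336.4 227.6] well [187.7 223.9] pivot [254.2 110.7] pad [439.3 125.5]
top [0.56125148 0.03967252 0.87504959] tcp [434.5 271.2] fintop [457.8 271. ] finbase [450.8 269.4] well [399.5 270.7] pivot [426.6 231.9] pad [480.9 234.1]
scene [ 1.25576371 -0.11074494  0.83814252] tcp [136.  190.5] fintop [114.6 186.5] finbase [118.5 199.1] well [168.8 192.9] pivot [146.3 214.1] pad [ 91.5 211.6]
```

View pics/both4.png

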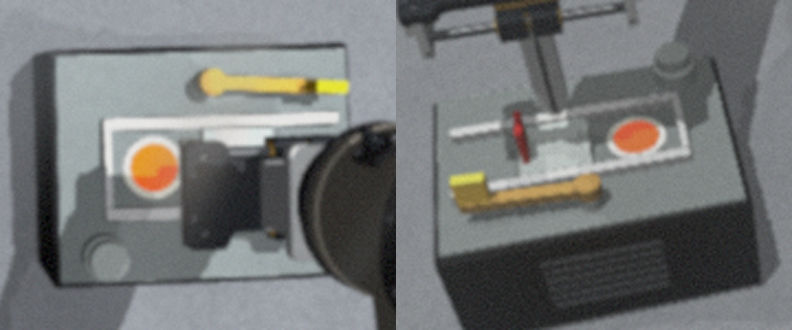

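```bash
cat >> h.py <<'E'
def proj(p,X):
    r=np.array(p['rotation']);M=R.from_rotvec(r).as_matrix()
    c=M.T@(np.array(X)-p['origin']);q=np.array([[[c[0],-c[1],-c[2]]]])
    return cv2.projectPoints(q,np.zeros(3),np.zeros(3),np.array(p['K']),np.array(p['D']))[0].ravel().round(1)
def W(x,y,z):
    c,sn=np.cos(th),np.sin(th);return [o[0]+(c*x-sn*y)/1e3,o[1]+(sn*x+c*y)/1e3,z/1e3]
E
python3 - <<'E'
from h import *
from plant import manip
w=manip.get_image('wrist');s=manip.get_image('scene')
for n,p in(('w',w),('s',s)):
  for x,z in((0,140),(0,150),(0,160),(0,170),(-10,140),(-20,140),(-30,140),(8,140),(-8,140)):
    print(n,x,z,proj(p,W(x,-14.4,z)))
a=cv2.resize(w['pixels'][180:300,220:360],None,fx=4,fy=4,interpolation=2);a=cv2.convertScaleAbs(a,alpha=2)
b=cv2.resize(s['pixels'][150:220,105:165],None,fx=4,fy=480/70,interpolation=2)
cv2.imwrite('pics/tips5.png',np.hstack([a,b])[:,:,::-1])
E
```

```text
w 0 140 [278.9 233.8]
w 0 150 [278.9 239.4]
w 0 160 [278.9 245.4]
w 0 170 [278.9 252.1]
w -10 140 [278.8 249.9]
w -20 140 [278.8 265.7]
w -30 140 [278.7 281. ]
w 8 140 [278.9 220.7]
w -8 140 [278.8 246.7]
s 0 140 [135.7 191. ]
s 0 150 [134.6 187.1]
s 0 160 [133.6 183.3]
s 0 170 [132.5 179.3]
s -10 140 [135.3 187.4]
s -20 140 [134.9 183.9]
s -30 140 [134.5 180.5]
s 8 140 [136.  193.8]
s -8 140 [135.3 188.1]
```

View pics/tips5.png

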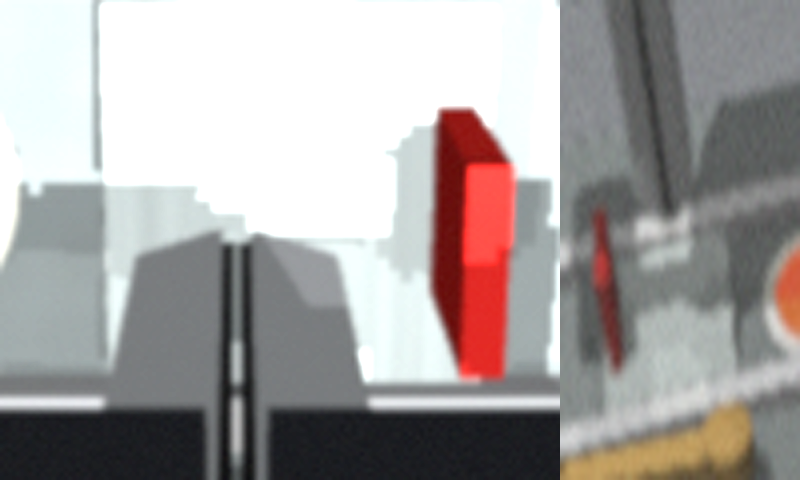

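The tips really sit about 26 mm above the reported TCP. The scene view shows them at (132.5,181) instead of (136,191), and the wrist view agrees. So they passed over the fin. I'll go back behind it and run lower.

```bash
python3 -m pendant '[{"rx":0,"ry":0,"rz":0,"tx":0.01,"ty":0,"tz":-0.2,"gripper":-1},{"rx":0,"ry":0,"rz":0,"tx":0.01,"ty":0.2,"tz":-0.2,"gripper":-1},{"rx":0,"ry":0,"rz":0,"tx":0.01,"ty":0.4,"tz":-0.2,"gripper":-1},{"rx":0,"ry":0,"rz":0,"tx":0.01,"ty":0.6,"tz":-0.2,"gripper":-1},{"rx":0,"ry":0,"rz":0,"tx":0.01,"ty":0.66,"tz":-0.2,"gripper":-1},{"rx":0,"ry":0,"rz":0,"tx":0.01,"ty":0.66,"tz":-0.1,"gripper":-1},{"rx":0,"ry":0,"rz":0,"tx":0.01,"ty":0.66,"tz":0.05,"gripper":-1},{"rx":0,"ry":0,"rz":0,"tx":0.01,"ty":0.66,"tz":0.15,"gripper":-1},{"rx":0,"ry":0,"rz":0,"tx":0.01,"ty":0.66,"tz":0.15,"gripper":-1}]'
python3 - <<'E'
exec(open('st.py').read())
s=manip.get_image('scene');w=manip.get_image('wrist')
for z in(122,140,150,160):print(z,proj(s,W(0,-93,z)),proj(w,W(8,-93,z)))
a=cv2.resize(w['pixels'][160:300,200:340],None,fx=3,fy=3,interpolation=2);a=cv2.convertScaleAbs(a,alpha=1.8)
b=cv2.resize(s['pixels'][150:220,75:135],None,fx=6,fy=6,interpolation=2)
cv2.imwrite('pics/tips6.png',np.hstack([a,b])[:,:,::-1])
E
```

```text
time: 6.03
tool_pos: [0.4978, -0.2932, 0.119]
eef_rot: [-3.139, -0.062, 0.006]
force: [0.5, 0.5, 0.2]
opening: 0.002
grasp_force: 0.0
t 6.0333 hot [ -1.1 -92. ] z 0.119 yaw-th 0.003 open 0.002 F [0.5 0.5 0.2]
122 [ 95.3 205.2] [280.4 222.4]
140 [ 92.9 198.4] [280.5 232. ]
150 [ 91.5 194.6] [280.5 238.1]
160 [ 90.1 190.7] [280.6 244.8]
```

View pics/tips6.png

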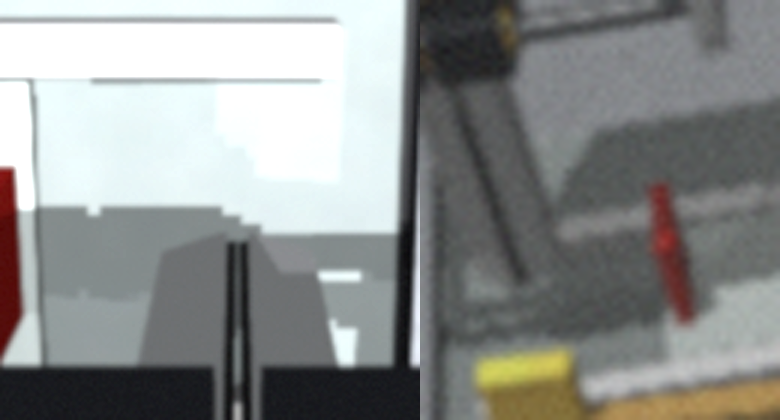

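Tips are now at z of about 0.145 (scene crop (520,280)), which is below the fin top. Now I'll push.

```bash
python3 -m pendant '[{"rx":0,"ry":0,"rz":0,"tx":0.01,"ty":-0.08,"tz":0.02,"gripper":-1},{"rx":0,"ry":0,"rz":0,"tx":0.01,"ty":-0.14,"tz":0.02,"gripper":-1},{"rx":0,"ry":0,"rz":0,"tx":0.01,"ty":-0.17,"tz":0.02,"gripper":-1},{"rx":0,"ry":0,"rz":0,"tx":0.01,"ty":-0.19,"tz":0.02,"gripper":-1},{"rx":0,"ry":0,"rz":0,"tx":0.01,"ty":-0.21,"tz":0.02,"gripper":-1},{"rx":0,"ry":0,"rz":0,"tx":0.01,"ty":-0.23,"tz":0.02,"gripper":-1},{"rx":0,"ry":0,"rz":0,"tx":0.01,"ty":-0.25,"tz":0.02,"gripper":-1},{"rx":0,"ry":0,"rz":0,"tx":0.01,"ty":-0.28,"tz":0.02,"gripper":-1},{"rx":0,"ry":0,"rz":0,"tx":0.01,"ty":-0.31,"tz":0.02,"gripper":-1},{"rx":0,"ry":0,"rz":0,"tx":0.01,"ty":-0.34,"tz":0.02,"gripper":-1}]'; python3 st.py
python3 -m pendant '[{"rx":0,"ry":0,"rz":0,"tx":0,"ty":-0.03,"tz":0,"gripper":-1},{"rx":0,"ry":0,"rz":0,"tx":0,"ty":-0.06,"tz":0,"gripper":-1},{"rx":0,"ry":0,"rz":0,"tx":0,"ty":-0.09,"tz":0,"gripper":-1},{"rx":0,"ry":0,"rz":0,"tx":0,"ty":-0.12,"tz":0,"gripper":-1},{"rx":0,"ry":0,"rz":0,"tx":0,"ty":-0.15,"tz":0,"gripper":-1},{"rx":0,"ry":0,"rz":0,"tx":0,"ty":-0.18,"tz":0,"gripper":-1},{"rx":0,"ry":0,"rz":0,"tx":0,"ty":-0.21,"tz":0,"gripper":-1},{"rx":0,"ry":0,"rz":0,"tx":0,"ty":-0.24,"tz":0,"gripper":-1}]'
python3 - <<'E'
exec(open('st.py').read())
s=manip.get_image('scene')
w=blob(s,(0,170,70),(10,255,255),(100,160,180,215));print(w)
for q in('hot_fin','hot_shutter'):print([(hot(d['location'][:2]),d['confidence']) for d in manip.find_in(s,q)])
cv2.imwrite('pics/s7.png',cv2.resize(s['pixels'][140:230,70:220],None,fx=4,fy=4,interpolation=2)[:,:,::-1])
E
```

```text
time: 6.97
tool_pos: [0.4989, -0.2542, 0.1199]
eef_rot: [3.141, 0.06, 0.0]
force: [0.0, -1.7, 1.6]
opening: 0.004
grasp_force: 0.9
t 6.9667 hot [  1.5 -53.1] z 0.1199 yaw-th 0.001 open 0.004 F [ 0.  -1.7  1.6]
time: 7.63
tool_pos: [0.4978, -0.2251, 0.1198]
eef_rot: [-3.141, -0.061, -0.0]
force: [-0.5, -1.6, 1.0]
opening: 0.007
grasp_force: 0.9
t 7.6333 hot [  1.4 -24. ] z 0.1198 yaw-th 0.002 open 0.007 F [-0.5 -1.6  1. ]
(np.float64(172.72131147540983), np.float64(190.11475409836066), 61, np.int64(169), np.int64(177), np.int64(186), np.int64(196))
[(array([ 3.6, 10.5]), 0.9)]
[(array([ 2., 16.]), 0.77)]
```

View pics/s7.png

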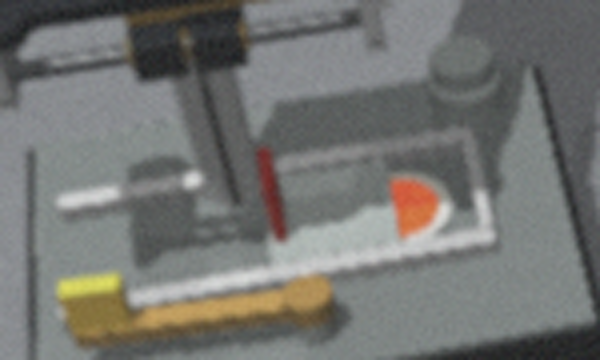

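The fin is moving ahead of the fingers, and the plate half covers the well, at about (400,205) in the crop. I'll continue to the stop.

```bash
python3 -m pendant '[{"rx":0,"ry":0,"rz":0,"tx":0,"ty":-0.03,"tz":0,"gripper":-1},{"rx":0,"ry":0,"rz":0,"tx":0,"ty":-0.06,"tz":0,"gripper":-1},{"rx":0,"ry":0,"rz":0,"tx":0,"ty":-0.09,"tz":0,"gripper":-1},{"rx":0,"ry":0,"rz":0,"tx":0,"ty":-0.12,"tz":0,"gripper":-1},{"rx":0,"ry":0,"rz":0,"tx":0,"ty":-0.15,"tz":0,"gripper":-1},{"rx":0,"ry":0,"rz":0,"tx":0,"ty":-0.17,"tz":0,"gripper":-1},{"rx":0,"ry":0,"rz":0,"tx":0,"ty":-0.18,"tz":0,"gripper":-1},{"rx":0,"ry":0,"rz":0,"tx":0,"ty":-0.19,"tz":0,"gripper":-1},{"rx":0,"ry":0,"rz":0,"tx":0,"ty":-0.2,"tz":0,"gripper":-1},{"rx":0,"ry":0,"rz":0,"tx":0,"ty":-0.21,"tz":0,"gripper":-1},{"rx":0,"ry":0,"rz":0,"tx":0,"ty":-0.22,"tz":0,"gripper":-1}]';python3 st.py
python3 -m pendant '[{"rx":0,"ry":0,"rz":0,"tx":0,"ty":-0.01,"tz":0,"gripper":-1},{"rx":0,"ry":0,"rz":0,"tx":0,"ty":-0.01,"tz":0,"gripper":-1}]';python3 st.py
```

```text
time: 8.7
tool_pos: [0.4967, -0.1991, 0.1198]
eef_rot: [-3.141, -0.06, 0.0]
force: [-0.7, -1.7, -0.8]
opening: 0.005
grasp_force: 0.8
t 8.7 hot [1.3 2.1] z 0.1198 yaw-th 0.001 open 0.005 F [-0.7 -1.7 -0.8]
time: 8.87
tool_pos: [0.4967, -0.1977, 0.1198]
eef_rot: [-3.141, -0.061, 0.0]
force: [-0.0, -1.0, -0.1]
opening: 0.002
grasp_force: 0.1
t 8.8667 hot [1.4 3.5] z 0.1198 yaw-th 0.002 open 0.002 F [-0.  -1.  -0.1]
```

Creeping on in 1.2 mm steps until the stop shows up as force.

```bash
python3 -m pendant '[{"rx":0,"ry":0,"rz":0,"tx":0,"ty":-0.01,"tz":0,"gripper":-1},{"rx":0,"ry":0,"rz":0,"tx":0,"ty":-0.01,"tz":0,"gripper":-1}]'|grep force
python3 -m pendant '[{"rx":0,"ry":0,"rz":0,"tx":0,"ty":-0.01,"tz":0,"gripper":-1},{"rx":0,"ry":0,"rz":0,"tx":0,"ty":-0.01,"tz":0,"gripper":-1}]'|grep force; python3 st.py
python3 - <<'E'
from h import *
from plant import manip
s=manip.get_image('scene')
for q in('hot_fin','hot_shutter'):print([(hot(d['location'][:2]),d['confidence']) for d in manip.find_in(s,q)])
a=cv2.resize(s['pixels'][140:230,70:220],None,fx=4,fy=4,interpolation=2)
for y,c in((21,(0,255,0)),(16,(255,0,255))):
    for z in(127,160):
        q=(proj(s,W(0,y,z))-[70,140])*4;cv2.circle(a,tuple(int(v) for v in q),2,c,-1)
cv2.imwrite('pics/s8.png',a[:,:,::-1])
E
```

```text
force: [-0.9, -0.3, -0.9]
grasp_force: 0.3
force: [-0.4, -0.4, -0.5]
grasp_force: 0.4
t 9.2 hot [1.5 5.8] z 0.1199 yaw-th 0.002 open 0.007 F [-0.4 -0.4 -0.5]
[(array([ 3.5, 38. ]), 0.9)]
[(array([ 2.1, 42.7]), 0.71)]
```

View pics/s8.png

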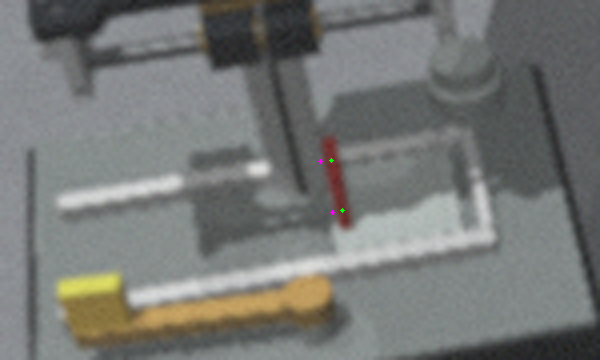

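The fin sits on my predicted home line (green dots near (335,185)) and the plate is near the end stop. I'll confirm with force.

```bash
for i in 1 2; do python3 -m pendant '[{"rx":0,"ry":0,"rz":0,"tx":0,"ty":-0.01,"tz":0,"gripper":-1},{"rx":0,"ry":0,"rz":0,"tx":0,"ty":-0.01,"tz":0,"gripper":-1}]'|grep force; done; python3 st.py
```

```text
force: [-0.0, -2.4, 0.3]
grasp_force: 0.9
force: [0.4, -7.8, -2.6]
grasp_force: 3.9
t 9.6833 hot [1.4 6.9] z 0.12 yaw-th 0.001 open 0.001 F [ 0.4 -7.8 -2.6]
```

Firm stop at 7.8 N, so the shutter is home. I'll back off, lift, and go to the outer (+x) side of the paddle.

```bash
python3 -m pendant '[{"rx":0,"ry":0,"rz":0,"tx":0,"ty":0.1,"tz":0,"gripper":-1},{"rx":0,"ry":0,"rz":0,"tx":0,"ty":0.1,"tz":-0.25,"gripper":-1},{"rx":0,"ry":0,"rz":0,"tx":0,"ty":0.1,"tz":-0.5,"gripper":-1},{"rx":0,"ry":0,"rz":0,"tx":0.2,"ty":0.3,"tz":-0.5,"gripper":-1},{"rx":0,"ry":0,"rz":0,"tx":0.4,"ty":0.5,"tz":-0.5,"gripper":-1},{"rx":0,"ry":0,"rz":0.005,"tx":0.6,"ty":0.7,"tz":-0.5,"gripper":-1},{"rx":0,"ry":0,"rz":0.011,"tx":0.74,"ty":0.825,"tz":-0.5,"gripper":-1},{"rx":0,"ry":0,"rz":0.011,"tx":0.74,"ty":0.825,"tz":-0.5,"gripper":-1}]'|head -1
python3 - <<'E'
exec(open('st.py').read())
s=manip.get_image('scene');w=manip.get_image('wrist')
a=cv2.resize(w['pixels'][40:340,:],None,fx=1,fy=1)
b=cv2.resize(s['pixels'][155:230,70:220],None,fx=560/150,fy=560/150,interpolation=2)
cv2.imwrite('pics/c9.png',np.vstack([a,b])[:,:,::-1])
print('well now', blob(w,(3,140,90),(18,255,255),(0,0,200,300))[2] if 0 else '')
for y in(0,-45,-90):print(y,proj(w,W(70,y,144)))
for z in(150,140):print(proj(w,W(63.5,-89.8,168)))
E
```

```text
time: 10.35
t 10.35 hot [ 92.2 -94.2] z 0.1788 yaw-th -0.072 open 0.006 F [ 0.2  0.3 -0.5]
well now 
0 [149.3 256.8]
-45 [213.1 252.8]
-90 [277.9 248.7]
[278.2 271.6]
[278.2 271.6]
```

View pics/c9.png

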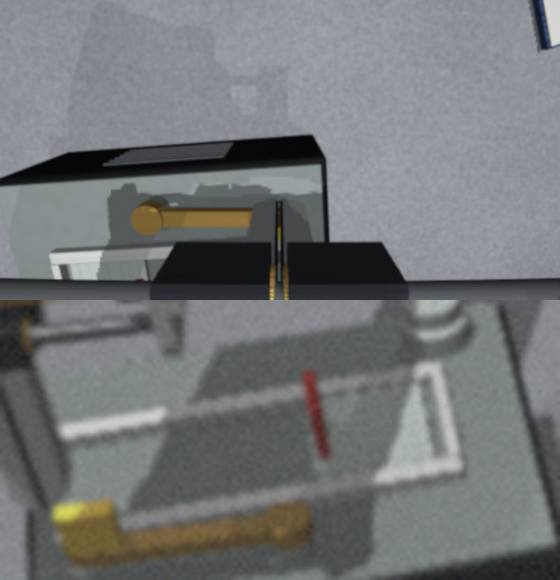

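The wrist view shows the arm from (147,258), as predicted, and the scene view shows the fin home with the fingers outside the paddle. I'll descend and compute the sweep table.

```bash
python3 -m pendant '[{"rx":0,"ry":0,"rz":0,"tx":0,"ty":0,"tz":0.2,"gripper":-1},{"rx":0,"ry":0,"rz":0,"tx":0,"ty":0,"tz":0.38,"gripper":-1},{"rx":0,"ry":0,"rz":0,"tx":0,"ty":0,"tz":0.44,"gripper":-1},{"rx":0,"ry":0,"rz":0,"tx":0,"ty":0,"tz":0.44,"gripper":-1}]'|grep force
cat > sweep.py <<'E'
exec(open('st.py').read())
import sys
q0,q1,n,d=map(float,sys.argv[1:5])
yaw=np.arctan2(M[1,0],M[0,0]);p=np.array(s['tool_pos'][:2])
for q in np.linspace(q0,q1,int(n)):
    u=np.array([-np.cos(q),-np.sin(q)]);t=np.array([np.sin(q),-np.cos(q)])
    h=np.array([70,0])+90*u+d*t
    dw=np.array(W(*h,0)[:2])-p
    tl=[M[:2,0]@dw,M[:2,1]@dw]
    rz=-((q-np.pi/2+th)-yaw)/2/np.pi
    print(round(q,2),'rz',round(rz,3),'tx,ty',np.round(np.array(tl)/.12,2),h.round(0))
E
python3 sweep.py 1.5 0.8 12 13
```

```text
force: [-0.0, -0.6, 0.3]
grasp_force: 0.0
t 10.7833 hot [ 88.8 -89.9] z 0.1254 yaw-th -0.067 open 0.006 F [-0.  -0.6  0.3]
1.5 rz 0.001 tx,ty [-0.1   0.01] [ 77. -91.]
1.44 rz 0.011 tx,ty [-0.15  0.02] [ 71. -91.]
1.37 rz 0.021 tx,ty [-0.2   0.02] [ 65. -91.]
1.31 rz 0.031 tx,ty [-0.25  0.02] [ 59. -90.]
1.25 rz 0.041 tx,ty [-0.29  0.02] [ 54. -89.]
1.18 rz 0.051 tx,ty [-0.34  0.01] [ 48. -88.]
1.12 rz 0.061 tx,ty [-0.39 -0.  ] [ 42. -87.]
1.05 rz 0.072 tx,ty [-0.43 -0.01] [ 37. -85.]
0.99 rz 0.082 tx,ty [-0.48 -0.03] [ 32. -82.]
0.93 rz 0.092 tx,ty [-0.52 -0.05] [ 26. -80.]
0.86 rz 0.102 tx,ty [-0.57 -0.07] [ 21. -77.]
0.8 rz 0.112 tx,ty [-0.61 -0.09] [ 17. -74.]
```

```bash
python3 -m pendant '[{"rx":0,"ry":0,"rz":0.001,"tx":-0.04,"ty":0.01,"tz":0,"gripper":-1},{"rx":0,"ry":0,"rz":0.001,"tx":-0.07,"ty":0.01,"tz":0,"gripper":-1},{"rx":0,"ry":0,"rz":0.001,"tx":-0.1,"ty":0.01,"tz":0,"gripper":-1},{"rx":0,"ry":0,"rz":0.006,"tx":-0.125,"ty":0.015,"tz":0,"gripper":-1},{"rx":0,"ry":0,"rz":0.011,"tx":-0.15,"ty":0.02,"tz":0,"gripper":-1},{"rx":0,"ry":0,"rz":0.016,"tx":-0.175,"ty":0.02,"tz":0,"gripper":-1},{"rx":0,"ry":0,"rz":0.021,"tx":-0.2,"ty":0.02,"tz":0,"gripper":-1},{"rx":0,"ry":0,"rz":0.026,"tx":-0.225,"ty":0.02,"tz":0,"gripper":-1},{"rx":0,"ry":0,"rz":0.031,"tx":-0.25,"ty":0.02,"tz":0,"gripper":-1}]'|grep force
python3 - <<'E'
exec(open('st.py').read())
p=manip.get_image('scene');cv2.imwrite('pics/s10.png',cv2.resize(p['pixels'][140:230,70:220],None,fx=4,fy=4,interpolation=2)[:,:,::-1])
E
python3 sweep.py 1.25 0.5 13 13
```

```text
force: [0.9, -1.6, -0.1]
grasp_force: 0.6
t 11.5333 hot [ 60.4 -91.7] z 0.1283 yaw-th -0.264 open 0.003 F [ 0.9 -1.6 -0.1]
t 11.5833 hot [ 59.8 -91.6] z 0.1282 yaw-th -0.267 open 0.005 F [ 0.3 -0.5  0.1]
1.25 rz 0.009 tx,ty [-0.05 -0.  ] [ 54. -90.]
1.19 rz 0.019 tx,ty [-0.1 -0. ] [ 48. -88.]
1.12 rz 0.028 tx,ty [-0.15 -0.  ] [ 43. -87.]
1.06 rz 0.038 tx,ty [-0.19 -0.  ] [ 38. -85.]
1.0 rz 0.048 tx,ty [-0.24 -0.01] [ 32. -83.]
0.94 rz 0.058 tx,ty [-0.29 -0.02] [ 27. -80.]
0.88 rz 0.068 tx,ty [-0.33 -0.03] [ 22. -77.]
0.81 rz 0.078 tx,ty [-0.38 -0.05] [ 18. -74.]
0.75 rz 0.088 tx,ty [-0.42 -0.06] [ 13. -71.]
0.69 rz 0.098 tx,ty [-0.46 -0.08] [  9. -67.]
0.62 rz 0.108 tx,ty [-0.51 -0.11] [  5. -63.]
0.56 rz 0.118 tx,ty [-0.55 -0.13] [  1. -59.]
0.5 rz 0.128 tx,ty [-0.58 -0.16] [ -3. -55.]
```

View pics/s10.png

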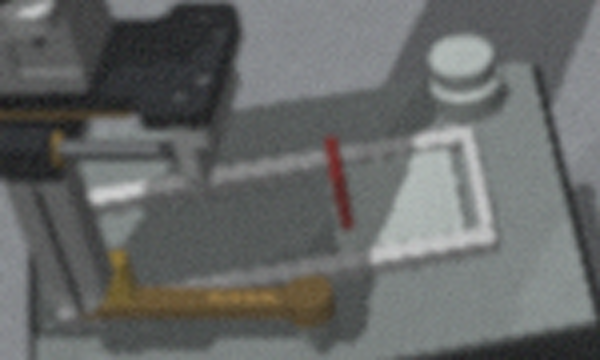

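The paddle is being pushed along with the finger on its outer face. The fin is still home at about (338,185). Continuing.

```bash
python3 -m pendant '[{"rx":0,"ry":0,"rz":0.009,"tx":-0.05,"ty":0,"tz":0.01,"gripper":-1},{"rx":0,"ry":0,"rz":0.019,"tx":-0.1,"ty":0,"tz":0.02,"gripper":-1},{"rx":0,"ry":0,"rz":0.028,"tx":-0.15,"ty":0,"tz":0.02,"gripper":-1},{"rx":0,"ry":0,"rz":0.038,"tx":-0.19,"ty":0,"tz":0.02,"gripper":-1},{"rx":0,"ry":0,"rz":0.048,"tx":-0.24,"ty":-0.01,"tz":0.02,"gripper":-1},{"rx":0,"ry":0,"rz":0.058,"tx":-0.29,"ty":-0.02,"tz":0.02,"gripper":-1},{"rx":0,"ry":0,"rz":0.068,"tx":-0.33,"ty":-0.03,"tz":0.02,"gripper":-1},{"rx":0,"ry":0,"rz":0.078,"tx":-0.38,"ty":-0.05,"tz":0.02,"gripper":-1},{"rx":0,"ry":0,"rz":0.088,"tx":-0.42,"ty":-0.06,"tz":0.02,"gripper":-1},{"rx":0,"ry":0,"rz":0.098,"tx":-0.46,"ty":-0.08,"tz":0.02,"gripper":-1},{"rx":0,"ry":0,"rz":0.108,"tx":-0.51,"ty":-0.11,"tz":0.02,"gripper":-1}]'|grep force
python3 sweep.py 0.56 0.06 9 13
```

```text
force: [-0.0, -1.9, 0.7]
grasp_force: 1.0
t 12.5 hot [  4.6 -63.2] z 0.1255 yaw-th -0.944 open 0.006 F [-0.  -1.9  0.7]
0.56 rz 0.011 tx,ty [-0.05  0.01] [  1. -59.]
0.5 rz 0.021 tx,ty [-0.1   0.01] [ -3. -54.]
0.44 rz 0.031 tx,ty [-0.14  0.01] [ -6. -50.]
0.37 rz 0.041 tx,ty [-0.19  0.  ] [ -9. -45.]
0.31 rz 0.05 tx,ty [-0.24 -0.  ] [-12. -40.]
0.25 rz 0.06 tx,ty [-0.28 -0.01] [-14. -35.]
0.19 rz 0.07 tx,ty [-0.33 -0.03] [-16. -29.]
0.12 rz 0.08 tx,ty [-0.37 -0.04] [-18. -24.]
0.06 rz 0.09 tx,ty [-0.42 -0.06] [-19. -18.]
```

```bash
python3 -m pendant '[{"rx":0,"ry":0,"rz":0.011,"tx":-0.05,"ty":0.01,"tz":0,"gripper":-1},{"rx":0,"ry":0,"rz":0.021,"tx":-0.1,"ty":0.01,"tz":0,"gripper":-1},{"rx":0,"ry":0,"rz":0.031,"tx":-0.14,"ty":0.01,"tz":0,"gripper":-1},{"rx":0,"ry":0,"rz":0.041,"tx":-0.19,"ty":0,"tz":0,"gripper":-1},{"rx":0,"ry":0,"rz":0.05,"tx":-0.24,"ty":0,"tz":0,"gripper":-1},{"rx":0,"ry":0,"rz":0.06,"tx":-0.28,"ty":-0.01,"tz":0,"gripper":-1},{"rx":0,"ry":0,"rz":0.07,"tx":-0.33,"ty":-0.03,"tz":0,"gripper":-1},{"rx":0,"ry":0,"rz":0.08,"tx":-0.37,"ty":-0.04,"tz":0,"gripper":-1},{"rx":0,"ry":0,"rz":0.085,"tx":-0.395,"ty":-0.05,"tz":0,"gripper":-1},{"rx":0,"ry":0,"rz":0.09,"tx":-0.42,"ty":-0.06,"tz":0,"gripper":-1}]'|grep force
python3 sweep.py 0.03 -0.09 5 13
```

```text
force: [0.7, -2.3, -0.3]
grasp_force: 0.8
t 13.3333 hot [-19.2 -17.7] z 0.1255 yaw-th -1.507 open 0.005 F [ 0.7 -2.3 -0.3]
0.03 rz 0.005 tx,ty [-0.02  0.  ] [-20. -16.]
0.0 rz 0.01 tx,ty [-0.04  0.  ] [-20. -13.]
-0.03 rz 0.015 tx,ty [-0.06  0.01] [-20. -10.]
-0.06 rz 0.02 tx,ty [-0.09  0.01] [-21.  -8.]
-0.09 rz 0.024 tx,ty [-0.11  0.01] [-21.  -5.]
```

Now I'll creep to the latch stop, watching the force.

```bash
python3 -m pendant '[{"rx":0,"ry":0,"rz":0.005,"tx":-0.01,"ty":0,"tz":0,"gripper":-1},{"rx":0,"ry":0,"rz":0.01,"tx":-0.02,"ty":0,"tz":0,"gripper":-1},{"rx":0,"ry":0,"rz":0.01,"tx":-0.03,"ty":0,"tz":0,"gripper":-1},{"rx":0,"ry":0,"rz":0.01,"tx":-0.035,"ty":0,"tz":0,"gripper":-1}]'|grep force
python3 -m pendant '[{"rx":0,"ry":0,"rz":0,"tx":-0.01,"ty":0,"tz":0,"gripper":-1},{"rx":0,"ry":0,"rz":0,"tx":-0.01,"ty":0,"tz":0,"gripper":-1}]'|grep force;python3 st.py
```

```text
force: [-1.5, -7.1, 2.7]
grasp_force: 3.3
force: [-0.9, -8.7, 1.3]
grasp_force: 3.9
t 13.8333 hot [-19.4 -13.4] z 0.1252 yaw-th -1.568 open 0.003 F [-0.9 -8.7  1.3]
```

The stop is reached at the predicted position (8.7 N). I'll back off, lift clear and check.

```bash
python3 -m pendant '[{"rx":0,"ry":0,"rz":0,"tx":0.06,"ty":0,"tz":0,"gripper":-1},{"rx":0,"ry":0,"rz":0,"tx":0.2,"ty":0,"tz":0,"gripper":-1},{"rx":0,"ry":0,"rz":0,"tx":0.25,"ty":0,"tz":-0.3,"gripper":-1},{"rx":0,"ry":0,"rz":0,"tx":0.4,"ty":0,"tz":-0.6,"gripper":-1},{"rx":0,"ry":0,"rz":0,"tx":0.7,"ty":0,"tz":-0.9,"gripper":-1},{"rx":0,"ry":0,"rz":0,"tx":1,"ty":0,"tz":-1,"gripper":-1},{"rx":0,"ry":0,"rz":0,"tx":1,"ty":0,"tz":-1,"gripper":-1},{"rx":0,"ry":0,"rz":0,"tx":1,"ty":0,"tz":-1,"gripper":-1}]'|grep force
python3 - <<'E'
exec(open('st.py').read())
t=manip.get_image('top');p=manip.get_image('scene')
a=cv2.resize(t['pixels'][195:345,330:510],None,fx=2.2,fy=2.2,interpolation=2)
b=cv2.resize(p['pixels'][140:230,70:220],None,fx=2.6,fy=330/90,interpolation=2)
cv2.imwrite('pics/end.png',np.hstack([a,b])[:,:,::-1])
for q in('cap','insert','torch','cold_fin','cold_paddle'):
  print(q,[(np.round(d['location'],3).tolist(),round(d['confidence'],2)) for d in manip.find_in(p,q)][:1],[(np.round(d['location'],3).tolist(),round(d['confidence'],2)) for d in manip.find_in(t,q)][:1])
E
```

```text
force: [0.3, 0.8, -0.6]
grasp_force: 0.0
t 14.5 hot [ -19.8 -135.1] z 0.2458 yaw-th -1.572 open 0.006 F [ 0.3  0.8 -0.6]
cap [([0.431, -0.116, 0.14], 0.59)] [([0.419, -0.114, 0.147], 0.78)]
insert [([0.436, 0.283, 0.157], 0.7)] [([0.434, 0.281, 0.165], 0.62)]
torch [([0.78, 0.143, 0.073], 0.57)] [([0.762, 0.144, 0.098], 0.89)]
cold_fin [([0.51, 0.203, 0.128], 0.86)] [([0.506, 0.207, 0.126], 0.57)]
cold_paddle [([0.586, 0.166, 0.148], 0.76)] [([0.582, 0.186, 0.143], 0.96)]
```

View pics/end.png

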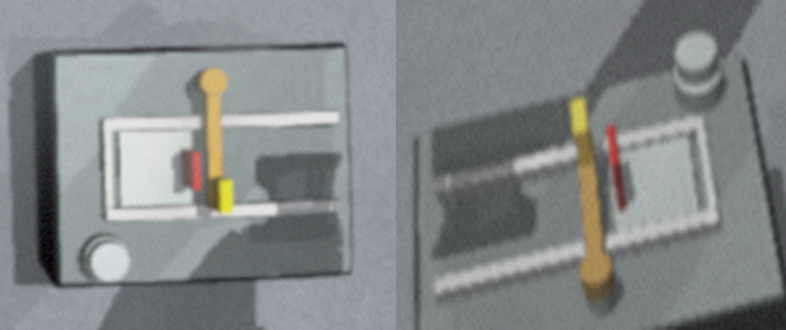

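The well is covered, the latch arm lies straight across the slide behind the fin (top view, pivot (213,80) to paddle (224,195)), and nothing else has moved. Handing in.

```bash
python3 -c "
from plant import manip
print(manip.finish_job())"
```

```text
the job is handed in; nothing more can be done
None
```

The job is handed in: hot's shutter was pushed to its stop and its latch swung closed behind the fin, with at most 8.7 N read while pushing, the other objects showed no visible shift, and no verdict was returned.

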